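Find a rotor's heavy side by feel and hold it down

ROBOT

A 6-joint arm with a two-finger parallel gripper is mounted at the origin on the work surface. World frame = base frame: x ahead of the robot, y to its left, z up, the work surface at z = 0. Lengths are in mm, angles in rad, forces in N, time in s.
With the tool pointing down it reaches from about 275 to 750 mm from the base axis. Payload 10.2 kg.
Tool frame: the origin (TCP) lies at the very end of the fingers, on their centre line; the grasp point (between the pads) lies 19 mm behind it; z points along the fingers, x is the direction in which the jaws open and shut, and the axes are right-handed (so a half turn about z gives the same grasp; the last joint's range is limited). The gripper opens to 85 mm and grips with 20 to 120 N. Pads are 22 mm wide; open, the fingers measure 114 mm over their backs; the gripper's body (76 mm by 85 mm) begins 54 mm behind the grasp point. The pads swing forward as they close: fully open they stand 13 mm farther back than shut.
Start: joints at [0.977, 0.313, 1.498, -0, 1.331, -0.223], TCP at [190.253, 489.321, 231.294] pointing down, gripper open.
Joint ranges: [-2.94, 2.94], [-0.97, 2.17], [0.19, 2.56], [-1.23, 4.37], [0.02, 3.11], [-2.88, 2.88]. Speed limits (rad/s): [2.39, 2.39, 3.01, 3.14, 3.14, 3.14].

INTERFACE

Orientations are given as a unit quaternion [w, x, y, z].
In Python, from rig import ctrl, cams gives the robot as it stands.
- The arm moves only by the tool play_rows, never from a script. Its argument "steps" is a list of rows, each a list of 2 entries, a list of its own where there are three numbers: the shift along the tool's x, y, z normalised to -1 to 1, where 1 is 0.75 m, then the turn, a rotation vector about the tool's x, y, z normalised to -1 to 1, where 1 is 45 degrees. A call has 1 to 20 rows; each row shifts and turns the commanded pose from where the row before left it, along the tool's axes as they then stand; what a row does not reach is not made up. A row lasts 1/10 s, in which the tool goes at most 50 mm and 8.59 degrees, less where a joint would pass 70% of its speed; a pose out of reach is approached as far as the arm can. A call with a number of a shift or a turn outside -1 to 1 is refused whole. A call with a gripper value outside its range is refused whole. "grip" is the closure, from 0 (fully open) to 1 (shut), set as the call begins (left out, the last holds). The fingers move at their own pace and stop on an object; "squeeze" is the grip in N (left out, the last holds). Time passes only in rows, so rows that do not move let the fingers close. It gives the time, the measured TCP pose, the force and the opening at its end, in the units of the state.
- ctrl.sense(): the state, without advancing time (a new reading comes with each control period).
- cams.capture(name): name is "scene" or "top" or "wrist"; returns the picture (400x640x3 uint8, red, green, blue); there is no depth.
- cams.camera_info(name): a dict with "fx", "fy", "cx", "cy" (pixels), "xyz" and "attitude" of the camera in the world. Camera axes: x right, y up, looking along -z (the intrinsics and any distortion apply to the point x, -y, -z); pixel columns grow to the right and rows downward; lengths in mm; the calibration is good to about 2 mm. A picture is of the moment at which its call begins: read the wrist's pose just before it. camera_info takes no time and is no camera call; for the wrist camera it gives the pose at the moment of the call.
- ctrl.finish_job(): hands the job in, once; it reports no verdict.
Trained networks look in the newest picture that a camera, given by its name, has taken for a name from the list of things; names that differ only in an ending like _2 or _b are one class to them, and where a whole thing is asked for, a point or a joint stands for the part that bears it (a point fixed in the world has none). Each returns a list of dicts, best first, with "p" (0 to 1); they miss things now and then, are a little off and sometimes report something else, mostly with a low value. They report only what shows in the picture. A call takes as long as a camera call.
- cams.search_frame(camera, thing): "rect" ([centre column, centre row, width, height] in pixels, round what is visible of it).
- cams.tip_of(camera, thing): "pixel" ([column, row] in pixels: a listed point, or the origin of a listed thing).
The state is a dict: "time_s": time; "joints": joint angles; "dq": joint speeds; "tau": joint torques, N m; "eef_pos": TCP position; "ee_rot": TCP orientation; "force": force on the tool from outside, world axes, zero at the start; "wrist_torque": the same for the moment, N m; "grip_width": opening from 0.0 (shut) to 1.0 (fully open).
Only numpy, scipy, OpenCV 4.12 (cv2) and the standard library are available. Lean on these libraries where they do the work, as an engineer would, in place of code of your own. Each camera call takes 0.05 s, during which the arm holds its last target.

TASK

The rotor has just been laid in the balancing stand. First swing the bearing keeper fully shut, then turn the rotor slowly by its crank handle, at least one full turn, feeling for its heavy side; bring that heavy side to the bottom and finish holding it there, still gripping the handle, so that I can mark the top. Leave the other things on the bench alone.

Things in the scene. Friction and masses are not known exactly. Their poses are not given: they have to be found in the camera images.
- stand: balancing stand fixed to the bench: grey base plate 170 x 150 x 12 mm, two aluminium bearing posts and a horizontal axle 125 mm above the bench. Origin: centre of the base's underside. x: horizontal, square to the axle, away from the robot; y: along the axle, the crank is at the -y end; z up. Its yaw varies by up to 0.35 rad either way
- rotor_mid (a point): middle of the rotor, fixed to the stand, on the axle's line: a plain aluminium drum, 80 mm in diameter, 62 mm long, that looks even all round but hides an off-centre weight; where it lies against the crank differs each time. Turns without end. Bearing drag 0.125 N m both ways, so it stays where it is left; the weight adds or takes up to 0.085 N m (+-10 %) as it rises or sinks
- axle (a point): point on the axle's line, fixed to the stand, level with the middle of the crank handle, 138 mm from the rotor's middle; same axes as the stand
- handle_mid (a point): centre of the crank's handle: black round grip 16 mm in diameter, 58 mm long, parallel to the axle, 30 mm from its line, free to spin on its pin; crank and handle are counterbalanced. The crank arm is 29 to 38 mm from this point towards the drum, the next post 84 mm. Can be gripped from above, fingers closing along the stand's x, and led round in a circle with the hand kept upright
- keeper (a joint): bearing keeper: steel bar on the stand's +y bearing post, with a hinge along the stand's y; 0 = fully shut (level, over the axle, against a stop), grows as it opens upwards (rad); starts at 0.7 to 1.2. Its stiff hinge (0.14 N m) keeps it where it is left; pushing the ball down from above shuts it
- keeper_ball (a point): centre of the black ball, 22 mm in diameter, at the keeper's free end, 110 mm from the hinge; when shut it lies on the stand's -x side of the hinge, 150 mm above the bench
- keeper_hinge (a point): middle of the keeper's hinge, fixed to the stand, 150 mm above the bench; same axes as the stand
- marker: bystander: white marker pen lying on the table near the stand, 120 mm
- dish: bystander: small round steel dish, 76 mm across
- tape: bystander: roll of green tape lying flat, 90 mm across
- spool: bystander: yellow spool, 64 mm across, 50 mm high
- driver: bystander: screwdriver lying on the table
- oiler: bystander: small clear bottle, 90 mm high
- carton: bystander: small cardboard carton, 110 x 80 x 45 mm

How it is judged (in metres and radians):
On the way, in this order (a step that is already met when the one before it is completed fails the run):
1. the bearing keeper is fully shut (value of joint keeper below 0.06 rad), for 0.2 s.
2. turning the rotor has carried its heavy side over the top (value of joint keeper below 0.06 rad and angle between heavy's own z axis and vertical above 2.75 rad), for 0.05 s.
At the end, for the whole second after the job is handed in: the keeper is still shut (within 0.06 rad), the rotor's heavy side points down within 20 degrees and is still, and the fingers hold the crank handle (value of joint keeper below 0.06 rad and angle between heavy's own z axis and vertical below 0.35 rad and angular speed of heavy below 0.1 rad/s and contact force between the fingers and handle above 1.5 N); the arm keeps its last pose, push and grip.
It fails at once if a bystander on the bench is moved by more than 30 mm (distance of any of marker, dish, tape, spool, driver, oiler, carton from where it was at the start of the episode above 0.03 m).
It also fails if it takes over 72 s, if anything falls off the work surface, if the arm or the gripper's body presses on something with over 40 N, if the wrist force passes 120 N, or if a joint passes its speed limit or range.

## Working session

There is one attempt and no reset: what is moved stays moved. The work goes in short steps, Python scripts to look and compute and a tool call to move; the robot and the scene stay as the last step left them, time stands still between calls to the robot, and variables do not carry over. Pictures are saved under pics/ and viewed, and the job is handed in when it is done.

Besides the shell and the picture viewer there is one more tool, called after ">>>" as name(argument=value, ...), one argument or row to a line, values as JSON. play_rows: Moves the arm, as the interface text tells. Its arguments: {"type":"object","properties":{"steps":{"type":"array"},"grip":{"type":"number"},"squeeze":{"type":"number"}},"required":["steps"]}

```bash
mkdir -p pics; ls; cat > h.py <<'E'
import numpy as np, cv2
from rig import ctrl, cams
from scipy.spatial.transform import Rotation as R
def snap(n,f):
    im=cams.capture(n); cv2.imwrite('pics/'+f,im[:,:,::-1]); return im
E
python3 - <<'E'
from h import *
s=ctrl.sense(); print(s)
for n in ['scene','top','wrist']:
    snap(n,n+'0.png'); print(n,cams.camera_info(n))
    for t in ['rotor_mid','axle','handle_mid','keeper_ball','keeper_hinge','stand']:
        try: print(t,[(np.round(d['pixel'],1).tolist(),round(d['p'],2)) for d in cams.tip_of(n,t)[:2]])
        except Exception as e: print(t,e)
print(ctrl.sense()['time_s'])
E
```

```text
pics
{'time_s': 0.0, 'joints': array([ 9.76629468e-01,  3.13463286e-01,  1.49843550e+00,  9.31955458e-06,
        1.33098622e+00, -2.23380070e-01]), 'dq': array([-0.00130217, -0.00062973,  0.00310439,  0.00024338,  0.00069396,
       -0.00071643]), 'tau': array([-7.91592229e-04, -4.12258708e+01, -2.59747231e+01, -3.15455245e-04,
        4.00061865e-03,  5.62758757e-06]), 'eef_pos': array([190.08783272, 489.10840069, 230.72886916]), 'ee_rot': array([ 2.33444427e-04,  8.25333376e-01,  5.64645376e-01, -6.02550472e-04]), 'force': array([0.53807054, 0.45175549, 0.2174934 ]), 'wrist_torque': array([ 0.01893204, -0.00222559,  0.00315821]), 'grip_width': 1.0022851978374432}
scene {'fx': 381.14219529909406, 'fy': 381.14219529909406, 'cx': 314.5705151032307, 'cy': 200.43024013802702, 'xyz': array([1283.42624776,   25.4151093 , 1110.47582856]), 'attitude': array([0.66271887, 0.21583027, 0.21959152, 0.68264233])}
rotor_mid [([338.5, 203.0], 0.63)]
axle [([297.0, 206.8], 0.96)]
handle_mid [([293.7, 196.4], 0.68)]
keeper_ball [([355.3, 171.2], 0.49)]
keeper_hinge [([354.3, 205.4], 0.68)]
stand [([337.3, 226.6], 0.8)]
top {'fx': 429.4505527528046, 'fy': 429.4505527528046, 'cx': 321.9994250427867, 'cy': 200.8596531976429, 'xyz': array([ 455.23564596,   11.31124944, 1257.44956941]), 'attitude': array([-0.7043872 , -0.02535747,  0.02577784,  0.70889433])}
rotor_mid [([292.9, 186.2], 0.85)]
axle [([346.1, 177.9], 0.85), ([294.9, 191.6], 0.63)]
handle_mid [([351.1, 176.8], 0.56)]
keeper_ball [([272.6, 194.3], 0.53)]
keeper_hinge [([276.4, 175.3], 0.9)]
stand [([297.1, 188.1], 0.85), ([308.5, 135.9], 0.24)]
wrist {'fx': 293.2107686236199, 'fy': 293.2107686236199, 'cx': 318.11473527634547, 'cy': 203.12996596709147, 'xyz': array([115.48742811, 519.28381289, 373.02374097]), 'attitude': array([ 0.81497526, -0.12956682, -0.08905953,  0.55775995])}
rotor_mid []
axle []
handle_mid []
keeper_ball []
keeper_hinge []
stand []
1.05
```

View pics/scene0.png

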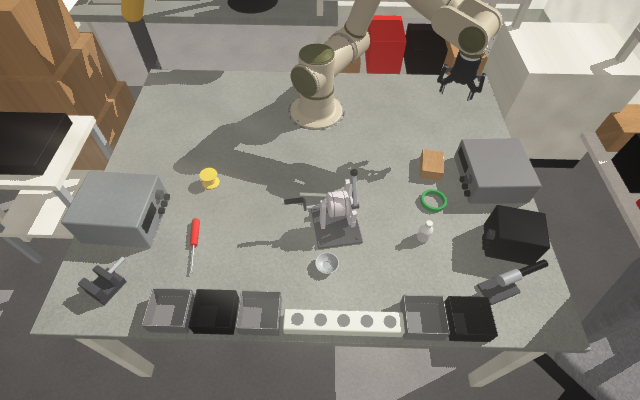

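View pics/top0.png

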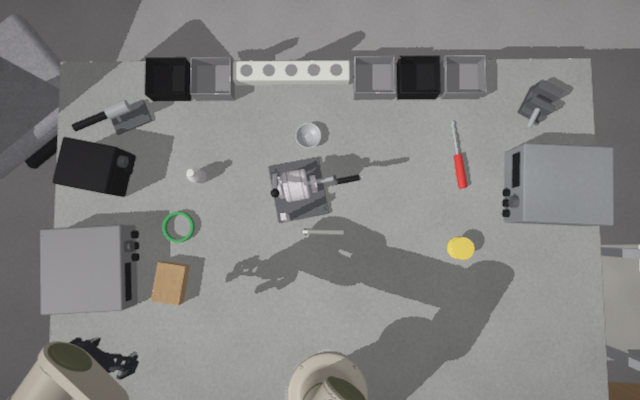

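```bash
python3 - <<'E'
import cv2
a=cv2.imread('pics/scene0.png');b=cv2.imread('pics/top0.png')
cv2.imwrite('pics/s0c.png',cv2.resize(a[130:270,250:410],(800,700),interpolation=cv2.INTER_CUBIC)[:600])
cv2.imwrite('pics/t0c.png',cv2.resize(b[120:240,240:400],(800,600),interpolation=cv2.INTER_CUBIC))
E
```

```text
(no output)
```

View pics/s0c.png

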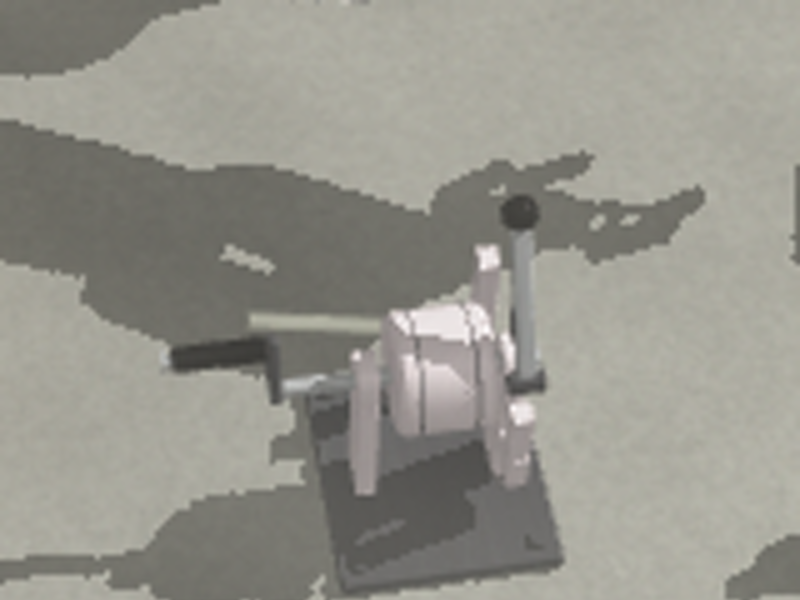

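View pics/t0c.png

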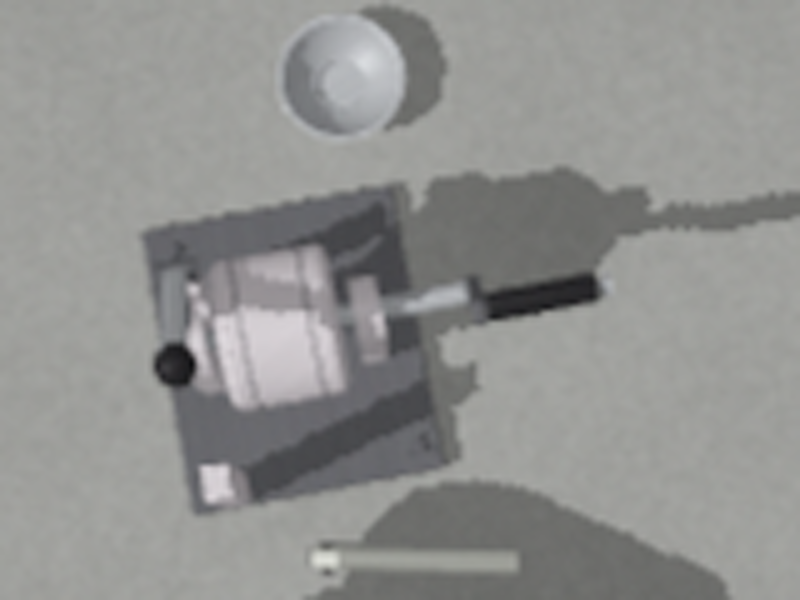

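The scene and top views show the stand with its crank handle at the right in the top view (about 348,179). The keeper ball is at (275,193) in the top view, with the keeper raised. Next I'll fit a model to these points.

```bash
cat >> h.py <<'E'
from scipy.optimize import least_squares
INFO={n:cams.camera_info(n) for n in ['scene','top']}
def proj(n,P,ci=None):
    ci=ci or INFO[n]; q=ci['attitude']; r=R.from_quat([q[1],q[2],q[3],q[0]])
    c=r.inv().apply(np.atleast_2d(P)-ci['xyz']); return np.c_[ci['cx']+ci['fx']*c[:,0]/-c[:,2], ci['cy']-ci['fy']*c[:,1]/-c[:,2]]
def S2W(p,P): # stand -> world
    c,s=np.cos(p[2]),np.sin(p[2]); P=np.atleast_2d(P); return np.c_[p[0]+c*P[:,0]-s*P[:,1],p[1]+s*P[:,0]+c*P[:,1],P[:,2]]
# p: x,y,yaw,yr,hx,hy,k,phi ; handle at (30 sin phi?,..) : x=30cos phi, z=125+30 sin phi
def pts(p):
    x,y,w,yr,hx,hy,k,ph=p
    return dict(stand=[0,0,0],rotor_mid=[0,yr,125],axle=[0,yr-138,125],handle_mid=[30*np.cos(ph),yr-138,125+30*np.sin(ph)],
      keeper_hinge=[hx,hy,150],keeper_ball=[hx-110*np.cos(k),hy,150+110*np.sin(k)],
      c1=[85,75,12],c2=[85,-75,12],c3=[-85,-75,12],c4=[-85,75,12])
E
python3 - <<'E'
from h import *
crop=lambda u,v:(240+u/5-.4,120+v/5-.4)
scr=lambda u,v:(250+u/5-.4,130+v/5-.4)
obs=[('top','c1',crop(147,230),1),('top','c2',crop(405,183),1),('top','c3',crop(460,462),1),('top','c4',crop(195,515),1),
('top','handle_mid',crop(540,294),1),('top','keeper_ball',crop(174,364),1),('scene','keeper_ball',scr(520,212),1),('scene','handle_mid',scr(218,355),1),
('scene','c2',scr(345,583),1),('scene','c1',scr(563,558),1),
('top','rotor_mid',(292.9,186.2),.4),('top','axle',(346.1,177.9),.4),('top','keeper_hinge',(276.4,175.3),.6),('scene','keeper_hinge',(354.3,205.4),.6),('scene','rotor_mid',(338.5,203),.4),('scene','axle',(297,206.8),.4)]
def f(p):
    d=pts(p); return np.concatenate([w*(proj(n,S2W(p,[d[k]]))[0]-np.array(px)) for n,k,px,w in obs]+[[ (p[3])/20, (p[4]-30)/60]])
best=None
for ph in [0.5,1.5,2.5]:
    s=least_squares(f,[500,80,.16,0,30,60,1,ph],loss='soft_l1')
    print(np.round(s.x,3),s.cost)
    if best is None or s.cost<best.cost: best=s
s=best
d=pts(s.x)
for (n,k,px,w) in obs: print(n,k,np.round(proj(n,S2W(s.x,[d[k]]))[0]-px,2))
for k,v in d.items(): print(k,np.round(S2W(s.x,[v])[0],1))
E
```

```text
[ 5.79838e+02  7.63010e+01  1.80000e-01  5.86200e+00  3.30840e+01
  5.08800e+01  7.33600e+00 -2.94910e+01] 6.523157243759449
[ 5.79814e+02  7.63220e+01  1.78000e-01  5.82900e+00  3.54490e+01
  6.42750e+01  1.13610e+01 -4.36700e+00] 53.356060767211225
[ 5.79838e+02  7.63010e+01  1.80000e-01  5.86200e+00  3.30840e+01
  5.08800e+01  1.36200e+01 -7.97570e+01] 6.523157243761488
top c1 [-0.22 -0.07]
top c2 [-1.41 -0.05]
top c3 [-1.61  1.14]
top c4 [0.51 0.11]
top handle_mid [-0.26 -0.04]
top keeper_ball [ 0.17 -0.18]
scene keeper_ball [-0.27 -0.3 ]
scene handle_mid [ 0.47 -0.25]
scene c2 [-2.33  0.76]
scene c1 [-1.06 -0.19]
top rotor_mid [ 1.95 -0.78]
top axle [-0.12 -2.04]
top keeper_hinge [-1.5  -0.19]
scene keeper_hinge [ 0.06 -0.27]
scene rotor_mid [-0.91 -0.04]
scene axle [-2.57  1.45]
stand [579.8  76.3   0. ]
rotor_mid [578.8  82.1 125. ]
axle [603.4 -53.7 125. ]
handle_mid [593.2 -55.6 153.1]
keeper_hinge [603.3 132.3 150. ]
keeper_ball [549.8 122.6 245.6]
c1 [650.1 165.3  12. ]
c2 [676.9  17.7  12. ]
c3 [509.6 -12.7  12. ]
c4 [482.8 134.9  12. ]
```

```bash
cat >> h.py <<'E'
W=0.18
P0=np.array([579.838,76.301,W,5.862,33.084,50.88,1.053,1.925])
def down(th): # tool z down, tool x at heading th
    return R.from_matrix(np.c_[[np.cos(th),np.sin(th),0],[np.sin(th),-np.cos(th),0],[0,0,-1]])
def rows(p0,r0,p1,r1,n):
    rv=(r0.inv()*r1).as_rotvec(); p=np.array(p0,float); r=r0; out=[]
    for i in range(n):
        tgt=np.array(p0)+(np.array(p1)-p0)*(i+1)/n
        d=r.inv().apply(tgt-p)/750; t=rv/n/(np.pi/4)
        out.append([np.round(d,4).tolist(),np.round(t,4).tolist()])
        p=p+r.apply(np.array(out[-1][0])*750); r=r*R.from_rotvec(np.array(out[-1][1])*np.pi/4)
    return out,p,r
def cur():
    s=ctrl.sense(); q=s['ee_rot']; return s,s['eef_pos'],R.from_quat([q[1],q[2],q[3],q[0]])
E
python3 - <<'E'
from h import *
import json
s,p,r=cur(); o,_,_=rows([190.253,489.321,231.294],down(1.2003),[549.8,122.6,285],down(W),16)
print(json.dumps(o)); print(max(np.linalg.norm(x[0]) for x in o)*750)
E
```

```text
[[[-0.0176, 0.039, -0.0045], [0.0, 0.0, 0.0812]], [[-0.0152, 0.04, -0.0045], [0.0, 0.0, 0.0812]], [[-0.0125, 0.041, -0.0044], [0.0, 0.0, 0.0812]], [[-0.0099, 0.0416, -0.0045], [0.0, 0.0, 0.0812]], [[-0.0072, 0.0422, -0.0045], [0.0, 0.0, 0.0812]], [[-0.0045, 0.0425, -0.0045], [0.0, 0.0, 0.0812]], [[-0.0018, 0.0428, -0.0044], [0.0, 0.0, 0.0812]], [[0.0009, 0.0428, -0.0045], [0.0, 0.0, 0.0812]], [[0.0036, 0.0426, -0.0045], [0.0, 0.0, 0.0812]], [[0.0064, 0.0423, -0.0045], [0.0, 0.0, 0.0812]], [[0.009, 0.0419, -0.0044], [0.0, 0.0, 0.0812]], [[0.0117, 0.0411, -0.0045], [0.0, 0.0, 0.0812]], [[0.0143, 0.0404, -0.0045], [0.0, 0.0, 0.0812]], [[0.0169, 0.0393, -0.0045], [0.0, 0.0, 0.0812]], [[0.0193, 0.0382, -0.0044], [0.0, 0.0, 0.0812]], [[0.0217, 0.0369, -0.0045], [0.0, 0.0, 0.0812]]]
32.31882191541022
```

>>> play_rows(
  steps=[
    [[-0.0176, 0.039, -0.0045], [0.0, 0.0, 0.0812]],
    [[-0.0152, 0.04, -0.0045], [0.0, 0.0, 0.0812]],
    [[-0.0125, 0.041, -0.0044], [0.0, 0.0, 0.0812]],
    [[-0.0099, 0.0416, -0.0045], [0.0, 0.0, 0.0812]],
    [[-0.0072, 0.0422, -0.0045], [0.0, 0.0, 0.0812]],
    [[-0.0045, 0.0425, -0.0045], [0.0, 0.0, 0.0812]],
    [[-0.0018, 0.0428, -0.0044], [0.0, 0.0, 0.0812]],
    [[0.0009, 0.0428, -0.0045], [0.0, 0.0, 0.0812]],
    [[0.0036, 0.0426, -0.0045], [0.0, 0.0, 0.0812]],
    [[0.0064, 0.0423, -0.0045], [0.0, 0.0, 0.0812]],
    [[0.009, 0.0419, -0.0044], [0.0, 0.0, 0.0812]],
    [[0.0117, 0.0411, -0.0045], [0.0, 0.0, 0.0812]],
    [[0.0143, 0.0404, -0.0045], [0.0, 0.0, 0.0812]],
    [[0.0169, 0.0393, -0.0045], [0.0, 0.0, 0.0812]],
    [[0.0193, 0.0382, -0.0044], [0.0, 0.0, 0.0812]],
    [[0.0217, 0.0369, -0.0045], [0.0, 0.0, 0.0812]],
    [[0, 0, 0], [0, 0, 0]],
    [[0, 0, 0], [0, 0, 0]],
  ],
  grip=1,
  squeeze=40,
)

```text
time_s: 2.85
eef_pos: [549.7, 122.3, 284.7]
ee_rot: [-0.0, 0.996, 0.089, -0.0]
force: [-0.8, -0.2, -0.4]
grip_width: -0.002
```

```bash
python3 - <<'E'
from h import *
s,p,r=cur(); print(s['time_s'],p,r.as_matrix()[:,0],s['force'],s['grip_width'])
snap('wrist','w1.png'); ci=cams.camera_info('wrist'); print(ci)
d=pts(P0)
for k in d: print(k,np.round(proj('wrist',S2W(P0,[d[k]]),ci)[0],1))
E
```

```text
2.85 [549.73889081 122.25278265 284.66709615] [ 9.83984978e-01  1.78250297e-01 -6.28652554e-04] [-0.75874017 -0.22366355 -0.44397931] -0.0024307271509422515
{'fx': 293.2107686236199, 'fy': 293.2107686236199, 'cx': 318.11473527634547, 'cy': 203.12996596709147, 'xyz': array([534.70048935, 202.31051592, 426.58733308]), 'attitude': array([ 0.98359022, -0.15623679, -0.01400521,  0.08913025])}
stand [332.5 198.8]
rotor_mid [337.8 227. ]
axle [335.4 328.6]
handle_mid [327.8 345.9]
keeper_hinge [374.  194.5]
keeper_ball [318.8 234.5]
c1 [394.2 150.4]
c2 [386.5 246.9]
c3 [277.7 246.9]
c4 [273.2 150.3]
```

View pics/w1.png

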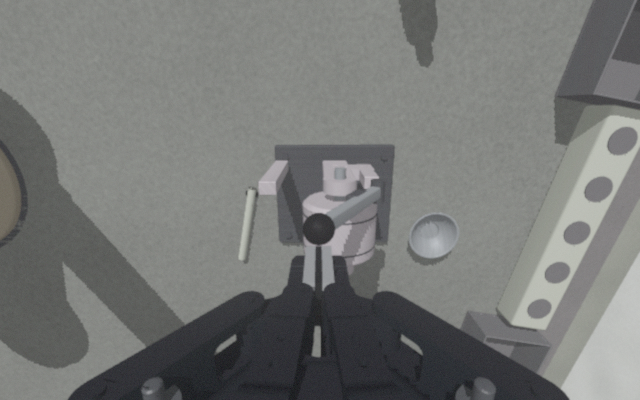

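```bash
python3 - <<'E'
import numpy as np,json
k=np.linspace(1.053,0.0,19); x=-110*np.cos(k); z=161+110*np.sin(k)
x=np.r_[x[0],x]; z=np.r_[284.7-13,z]
prev=np.array([x[0],284.7]); o=[]
for i in range(20):
    d=(np.array([x[i],-z[i]])-[prev[0],-prev[1]])/750
    d=np.round(d,3); o.append([[d[0],-.004 if i==0 else 0,d[1]],[0,0,0]]); prev=prev+np.array([d[0],-d[1]])*750
print(json.dumps(o),prev)
E
```

```text
[[[0.0, -0.004, 0.017], [0, 0, 0]], [[0.0, 0, 0.02], [0, 0, 0]], [[-0.007, 0, 0.005], [0, 0, 0]], [[-0.007, 0, 0.005], [0, 0, 0]], [[-0.007, 0, 0.005], [0, 0, 0]], [[-0.007, 0, 0.006], [0, 0, 0]], [[-0.006, 0, 0.006], [0, 0, 0]], [[-0.005, 0, 0.006], [0, 0, 0]], [[-0.006, 0, 0.007], [0, 0, 0]], [[-0.005, 0, 0.007], [0, 0, 0]], [[-0.004, 0, 0.007], [0, 0, 0]], [[-0.004, 0, 0.008], [0, 0, 0]], [[-0.004, 0, 0.008], [0, 0, 0]], [[-0.003, 0, 0.008], [0, 0, 0]], [[-0.003, 0, 0.008], [0, 0, 0]], [[-0.002, 0, 0.008], [0, 0, 0]], [[-0.002, 0, 0.008], [0, 0, 0]], [[-0.001, 0, 0.009], [0, 0, 0]], [[-0.001, 0, 0.008], [0, 0, 0]], [[-0.0, 0, 0.009], [0, 0, 0]]] [-109.94631974  160.95      ]
```

>>> play_rows(
  steps=[
    [[0.0, -0.004, 0.017], [0, 0, 0]],
    [[0.0, 0, 0.02], [0, 0, 0]],
    [[-0.007, 0, 0.005], [0, 0, 0]],
    [[-0.007, 0, 0.005], [0, 0, 0]],
    [[-0.007, 0, 0.005], [0, 0, 0]],
    [[-0.007, 0, 0.006], [0, 0, 0]],
    [[-0.006, 0, 0.006], [0, 0, 0]],
    [[-0.005, 0, 0.006], [0, 0, 0]],
  ],
)

```text
time_s: 3.7
eef_pos: [519.0, 120.3, 233.2]
ee_rot: [-0.0, 0.996, 0.09, -0.001]
force: [-10.7, -0.3, 12.0]
grip_width: 0.001
```

```bash
python3 - <<'E'
from h import *
s,p,r=cur(); print(s['time_s'],p,s['force'])
a=snap('wrist','w2.png')[100:350,170:490]
b=snap('scene','s2.png')[130:255,250:410]
cv2.imwrite('pics/m2.png',np.vstack([cv2.resize(x,(640,h))[:,:,::-1] for x,h in((a,300),(b,300))]))
E
```

```text
3.7 [518.96487144 120.34295314 233.1940515 ] [-10.66438072  -0.28806902  11.99866334]
```

View pics/m2.png

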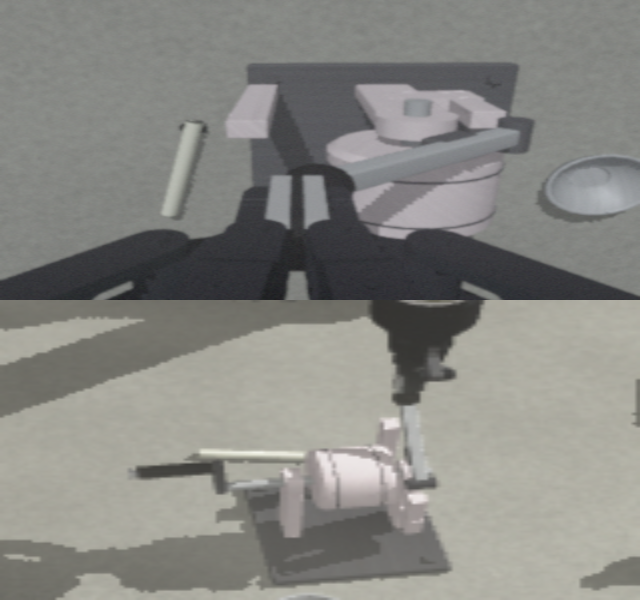

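The ball is under the fingertips (about 320,180 in the upper crop) and the keeper is coming down. The sideways force suggests the tip is slightly ahead of the ball in -x, so I'll let x lag a little.

>>> play_rows(
  steps=[
    [[-0.0, 0, 0.006], [0, 0, 0]],
    [[-0.002, 0, 0.007], [0, 0, 0]],
    [[-0.004, 0, 0.007], [0, 0, 0]],
    [[-0.004, 0, 0.008], [0, 0, 0]],
    [[-0.004, 0, 0.008], [0, 0, 0]],
  ],
)

```text
time_s: 4.3
eef_pos: [509.6, 118.3, 204.9]
ee_rot: [0.0, 0.996, 0.09, -0.0]
force: [-1.9, -0.9, 2.0]
grip_width: 0.003
```

>>> play_rows(
  steps=[
    [[-0.003, 0, 0.008], [0, 0, 0]],
    [[-0.003, 0, 0.008], [0, 0, 0]],
    [[-0.002, 0, 0.008], [0, 0, 0]],
    [[-0.002, 0, 0.008], [0, 0, 0]],
    [[-0.001, 0, 0.008], [0, 0, 0]],
    [[-0.001, 0, 0.006], [0, 0, 0]],
    [[0, 0, 0.005], [0, 0, 0]],
  ],
)

```text
time_s: 5.0
eef_pos: [501.1, 116.7, 166.8]
ee_rot: [-0.0, 0.996, 0.09, -0.0]
force: [-0.7, -0.2, 0.1]
grip_width: 0.001
```

```bash
python3 - <<'E'
from h import *
s,p,r=cur(); print(s['time_s'],p,s['force'])
a=snap('wrist','w3.png')[100:350,170:490]
b=snap('scene','s3.png')[130:255,250:410]
cv2.imwrite('pics/m3.png',np.vstack([cv2.resize(x,(640,h))[:,:,::-1] for x,h in((a,300),(b,300))]))
E
```

```text
5.0 [501.11920409 116.73179068 166.78656805] [-0.66091736 -0.18554829  0.10530153]
```

View pics/m3.png

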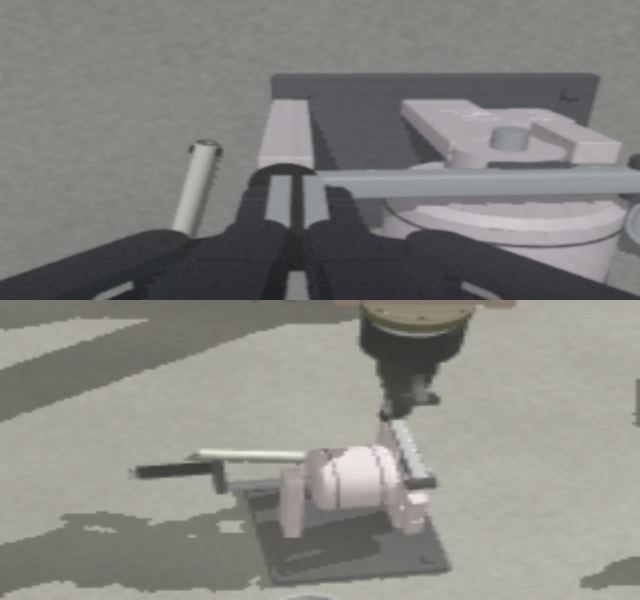

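>>> play_rows(
  steps=[
    [[0, 0, 0.003], [0, 0, 0]],
    [[0, 0, 0.003], [0, 0, 0]],
    [[0, 0, 0.002], [0, 0, 0]],
    [[0, 0, 0], [0, 0, 0]],
  ],
)

```text
time_s: 5.5
eef_pos: [501.2, 116.8, 161.1]
ee_rot: [-0.0, 0.996, 0.09, -0.0]
force: [0.6, -0.2, -0.1]
grip_width: 0.0
```

>>> play_rows(
  steps=[
    [[0, 0, 0.003], [0, 0, 0]],
    [[0, 0, 0], [0, 0, 0]],
  ],
)

```text
time_s: 5.7
eef_pos: [501.5, 116.8, 160.4]
ee_rot: [0.0, 0.996, 0.09, 0.001]
force: [-4.6, -0.4, 11.9]
grip_width: -0.002
```

>>> play_rows(
  steps=[
    [[0, 0, 0.002], [0, 0, 0]],
    [[0, 0, 0], [0, 0, 0]],
    [[0, 0, 0], [0, 0, 0]],
  ],
)

```text
time_s: 6.0
eef_pos: [501.6, 116.8, 160.0]
ee_rot: [0.0, 0.996, 0.09, 0.001]
force: [-9.2, -1.3, 21.6]
grip_width: -0.001
```

>>> play_rows(
  steps=[
    [[0, 0, -0.013], [0, 0, 0]],
    [[0, 0, -0.03], [0, 0, 0]],
    [[0, 0, -0.03], [0, 0, 0]],
  ],
)

```text
time_s: 6.3
eef_pos: [501.1, 116.8, 212.9]
ee_rot: [-0.0, 0.996, 0.09, -0.0]
force: [-0.8, 0.4, 1.0]
grip_width: 0.001
```

```bash
python3 - <<'E'
from h import *
import json
s,p,r=cur(); print(p,s['force'])
o,_,_=rows(p,r,[593.2,-55.6,222],down(W),9); print(json.dumps(o))
E
```

```text
[501.09635091 116.7558791  212.87797325] [-0.7540416   0.40037425  0.95822731]
[[[0.0089, 0.0276, -0.0014], [-0.0, 0.0001, -0.0001]], [[0.0088, 0.0275, -0.0013], [-0.0, 0.0001, -0.0001]], [[0.0089, 0.0276, -0.0014], [-0.0, 0.0001, -0.0001]], [[0.0089, 0.0275, -0.0013], [-0.0, 0.0001, -0.0001]], [[0.0088, 0.0276, -0.0014], [-0.0, 0.0001, -0.0001]], [[0.0089, 0.0276, -0.0013], [-0.0, 0.0001, -0.0001]], [[0.0088, 0.0275, -0.0014], [-0.0, 0.0001, -0.0001]], [[0.0089, 0.0276, -0.0014], [-0.0, 0.0001, -0.0001]], [[0.0088, 0.0276, -0.0013], [-0.0, 0.0001, -0.0001]]]
```

>>> play_rows(
  steps=[
    [[0.0089, 0.0276, -0.0014], [0, 0, 0]],
    [[0.0089, 0.0276, -0.0014], [0, 0, 0]],
    [[0.0089, 0.0276, -0.0014], [0, 0, 0]],
    [[0.0089, 0.0276, -0.0014], [0, 0, 0]],
    [[0.0089, 0.0276, -0.0014], [0, 0, 0]],
    [[0.0089, 0.0276, -0.0014], [0, 0, 0]],
    [[0.0089, 0.0276, -0.0014], [0, 0, 0]],
    [[0.0089, 0.0276, -0.0014], [0, 0, 0]],
    [[0.0089, 0.0276, -0.0014], [0, 0, 0]],
    [[0, 0, 0], [0, 0, 0]],
    [[0, 0, 0], [0, 0, 0]],
  ],
  grip=0,
)

```text
time_s: 7.4
eef_pos: [593.4, -55.7, 221.4]
ee_rot: [-0.0, 0.996, 0.089, -0.0]
force: [0.4, 0.7, -0.2]
grip_width: 1.002
```

```bash
python3 - <<'E'
from h import *
s,p,r=cur(); print(s['time_s'],p,s['force'],s['grip_width'])
ci=cams.camera_info('wrist')
a=snap('wrist','w4.png')
b=snap('scene','s4.png')[130:255,250:410]; t=snap('top','t4.png')[120:240,240:400]
cv2.imwrite('pics/m4.png',np.hstack([cv2.resize(x,(400,300))[:,:,::-1] for x in(b,t)]))
d=pts(P0); 
for k in ['handle_mid','axle','rotor_mid','keeper_hinge']: print(k,np.round(proj('wrist',S2W(P0,[d[k]]),ci)[0],1))
for k in ['handle_mid','axle','rotor_mid','keeper_hinge','keeper_ball']:
    print(k,[(np.round(x['pixel'],1),round(x['p'],2)) for x in cams.tip_of('wrist',k)[:2]])
np.save('ci4.npy',ci,allow_pickle=True)
E
```

```text
7.4 [593.44973209 -55.67246879 221.42676333] [ 0.36594574  0.69382962 -0.19163833] 1.0020535385843743
handle_mid [318.2 218.3]
axle [330.3 206.5]
rotor_mid [332.7  22.9]
keeper_hinge [392.6 -77. ]
handle_mid [(array([316.3, 219.5]), 0.81)]
axle [(array([332.9, 207.3]), 0.95)]
rotor_mid []
keeper_hinge []
keeper_ball [(array([319.8, 217.4]), 0.4)]
```

View pics/w4.png

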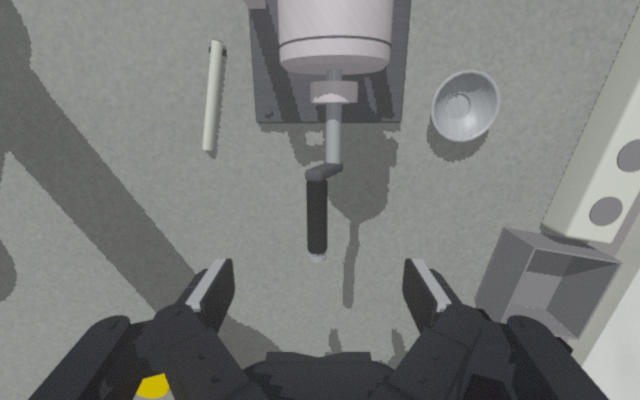

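View pics/m4.png

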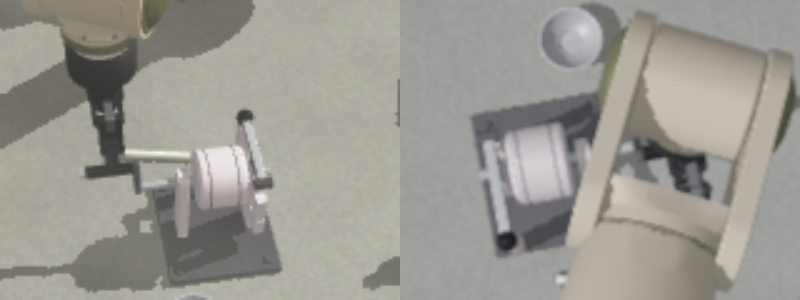

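The wrist view shows the handle at about (317,217), within 2 px of the model. The top crop shows the keeper bar level with its ball at the lower left, so it is shut. Now I'll grip the handle.

>>> play_rows(
  steps=[
    [[-0.001, 0, 0.0235], [0, 0, 0]],
    [[0, 0, 0.0235], [0, 0, 0]],
    [[0, 0, 0.0235], [0, 0, 0]],
    [[0, 0, 0.0235], [0, 0, 0]],
    [[0, 0, 0.0235], [0, 0, 0]],
    [[0, 0, 0], [0, 0, 0]],
  ],
)

```text
time_s: 8.4
eef_pos: [591.8, -55.6, 131.5]
ee_rot: [-0.001, 0.996, 0.09, -0.002]
force: [0.1, -0.8, 0.3]
grip_width: 1.002
```

>>> play_rows(
  steps=[
    [[0, 0, 0], [0, 0, 0]],
    [[0, 0, 0], [0, 0, 0]],
    [[0, 0, 0], [0, 0, 0]],
    [[0, 0, 0], [0, 0, 0]],
    [[0, 0, 0], [0, 0, 0]],
    [[0, 0, 0], [0, 0, 0]],
    [[0, 0, 0], [0, 0, 0]],
    [[0, 0, 0], [0, 0, 0]],
  ],
  grip=1,
  squeeze=40,
)

```text
time_s: 9.2
eef_pos: [592.9, -56.1, 133.9]
ee_rot: [0.0, 0.996, 0.09, 0.0]
force: [-2.0, -0.4, 5.5]
grip_width: 0.174
```

```bash
python3 - <<'E'
from h import *
s,p,r=cur(); print(s['time_s'],p,s['force'],s['wrist_torque'],s['grip_width'])
ci=cams.camera_info('wrist')
a=snap('wrist','w5.png')
b=snap('scene','s5.png')[130:255,250:410]
cv2.imwrite('pics/m5.png',np.vstack([cv2.resize(x,(480,300))[:,:,::-1] for x in(a,b)]))
E
```

```text
9.2 [592.89909894 -56.06257575 133.9045993 ] [-1.95752225 -0.36111575  5.5089186 ] [-0.0388641   0.289068    0.00059365] 0.17404534196193996
```

View pics/m5.png

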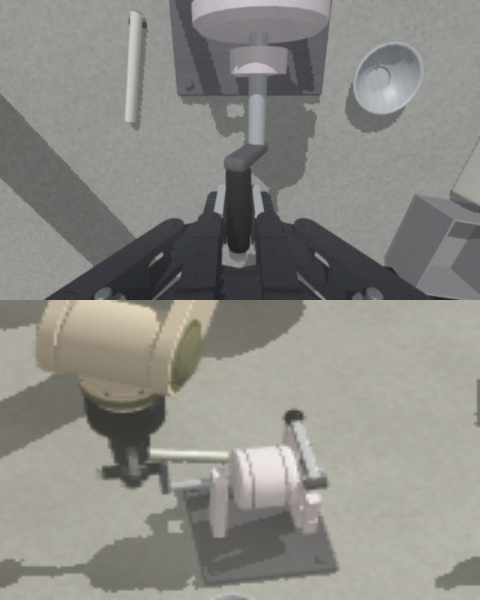

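```bash
cat > circ.py <<'E'
import numpy as np,json,sys
def gen(phi0,sgn,step,ncall,nrow,dx=0,dz=0,start=0):
    # dx,dz extra correction (mm, stand) spread over the first call
    acc=np.zeros(2); cx=0
    for c in range(ncall):
        o=[]
        for i in range(nrow):
            n=c*nrow+i+1; f=min(1,n/nrow)
            ph=phi0+sgn*np.radians(step)*n
            tgt=np.array([30*(np.cos(ph)-np.cos(phi0))+dx*f,-30*(np.sin(ph)-np.sin(phi0))-dz*f])
            d=np.round((tgt-acc)/750,4); acc+=d*750; o.append([[float(d[0]),0,float(d[1])],[0,0,0]])
        print(c,round(float(ph),3),json.dumps(o))
if __name__=='__main__':
    a=[float(x) for x in sys.argv[1:]]; gen(a[0],a[1],a[2],int(a[3]),int(a[4]),*(a[5:]))
E
python3 circ.py 2.02 -1 3 6 5
```

```text
0 1.758 [[[0.0019, 0, -0.0009], [0, 0, 0]], [[0.002, 0, -0.0007], [0, 0, 0]], [[0.002, 0, -0.0007], [0, 0, 0]], [[0.002, 0, -0.0005], [0, 0, 0]], [[0.002, 0, -0.0005], [0, 0, 0]]]
1 1.496 [[[0.0021, 0, -0.0003], [0, 0, 0]], [[0.0021, 0, -0.0002], [0, 0, 0]], [[0.0021, 0, -0.0001], [0, 0, 0]], [[0.0021, 0, -0.0001], [0, 0, 0]], [[0.002, 0, 0.0001], [0, 0, 0]]]
2 1.235 [[[0.0021, 0, 0.0003], [0, 0, 0]], [[0.0021, 0, 0.0003], [0, 0, 0]], [[0.002, 0, 0.0004], [0, 0, 0]], [[0.0021, 0, 0.0005], [0, 0, 0]], [[0.002, 0, 0.0007], [0, 0, 0]]]
3 0.973 [[[0.0019, 0, 0.0007], [0, 0, 0]], [[0.0019, 0, 0.0009], [0, 0, 0]], [[0.0019, 0, 0.0009], [0, 0, 0]], [[0.0018, 0, 0.001], [0, 0, 0]], [[0.0018, 0, 0.0012], [0, 0, 0]]]
4 0.711 [[[0.0017, 0, 0.0012], [0, 0, 0]], [[0.0016, 0, 0.0013], [0, 0, 0]], [[0.0016, 0, 0.0014], [0, 0, 0]], [[0.0015, 0, 0.0015], [0, 0, 0]], [[0.0014, 0, 0.0015], [0, 0, 0]]]
5 0.449 [[[0.0013, 0, 0.0016], [0, 0, 0]], [[0.0012, 0, 0.0017], [0, 0, 0]], [[0.0012, 0, 0.0018], [0, 0, 0]], [[0.001, 0, 0.0018], [0, 0, 0]], [[0.001, 0, 0.0019], [0, 0, 0]]]
```

>>> play_rows(
  steps=[
    [[0.0019, 0, -0.0009], [0, 0, 0]],
    [[0.002, 0, -0.0007], [0, 0, 0]],
    [[0.002, 0, -0.0007], [0, 0, 0]],
    [[0.002, 0, -0.0005], [0, 0, 0]],
    [[0.002, 0, -0.0005], [0, 0, 0]],
  ],
)

```text
time_s: 9.8
eef_pos: [600.4, -54.7, 136.3]
ee_rot: [0.0, 0.996, 0.09, 0.0]
force: [-2.7, -1.2, 5.3]
grip_width: 0.169
```

>>> play_rows(
  steps=[
    [[0.0021, 0, -0.0003], [0, 0, 0]],
    [[0.0021, 0, -0.0002], [0, 0, 0]],
    [[0.0021, 0, -0.0001], [0, 0, 0]],
    [[0.0021, 0, -0.0001], [0, 0, 0]],
    [[0.002, 0, 0.0001], [0, 0, 0]],
  ],
)

```text
time_s: 10.3
eef_pos: [608.1, -53.2, 136.6]
ee_rot: [0.0, 0.996, 0.09, 0.0]
force: [-1.3, -0.7, 5.6]
grip_width: 0.172
```

>>> play_rows(
  steps=[
    [[0.0021, 0, 0.0003], [0, 0, 0]],
    [[0.0021, 0, 0.0003], [0, 0, 0]],
    [[0.002, 0, 0.0004], [0, 0, 0]],
    [[0.0021, 0, 0.0005], [0, 0, 0]],
    [[0.002, 0, 0.0007], [0, 0, 0]],
  ],
)

```text
time_s: 10.8
eef_pos: [615.7, -51.8, 134.9]
ee_rot: [0.0, 0.996, 0.09, 0.0]
force: [-1.4, -0.5, 5.5]
grip_width: 0.17
```

>>> play_rows(
  steps=[
    [[0.0019, 0, 0.0007], [0, 0, 0]],
    [[0.0019, 0, 0.0009], [0, 0, 0]],
    [[0.0019, 0, 0.0009], [0, 0, 0]],
    [[0.0018, 0, 0.001], [0, 0, 0]],
    [[0.0018, 0, 0.0012], [0, 0, 0]],
  ],
)

```text
time_s: 11.3
eef_pos: [622.5, -50.6, 131.3]
ee_rot: [-0.0, 0.996, 0.09, 0.0]
force: [-0.6, -0.8, 4.9]
grip_width: 0.167
```

>>> play_rows(
  steps=[
    [[0.0017, 0, 0.0012], [0, 0, 0]],
    [[0.0016, 0, 0.0013], [0, 0, 0]],
    [[0.0016, 0, 0.0014], [0, 0, 0]],
    [[0.0015, 0, 0.0015], [0, 0, 0]],
    [[0.0014, 0, 0.0015], [0, 0, 0]],
  ],
)

```text
time_s: 11.8
eef_pos: [628.1, -49.5, 126.0]
ee_rot: [-0.0, 0.996, 0.09, -0.0]
force: [-1.7, -0.9, 4.7]
grip_width: 0.175
```

>>> play_rows(
  steps=[
    [[0.0013, 0, 0.0016], [0, 0, 0]],
    [[0.0012, 0, 0.0017], [0, 0, 0]],
    [[0.0012, 0, 0.0018], [0, 0, 0]],
    [[0.001, 0, 0.0018], [0, 0, 0]],
    [[0.001, 0, 0.0019], [0, 0, 0]],
  ],
)

```text
time_s: 12.3
eef_pos: [632.2, -48.7, 119.4]
ee_rot: [-0.0, 0.996, 0.09, -0.0]
force: [-2.1, 0.3, 4.3]
grip_width: 0.173
```

```bash
python3 circ.py 2.02 -1 3 24 5 | tail -18
```

```text
6 0.187 [[[0.0009, 0, 0.0019], [0, 0, 0]], [[0.0007, 0, 0.0019], [0, 0, 0]], [[0.0007, 0, 0.002], [0, 0, 0]], [[0.0005, 0, 0.002], [0, 0, 0]], [[0.0005, 0, 0.0021], [0, 0, 0]]]
7 -0.074 [[[0.0003, 0, 0.002], [0, 0, 0]], [[0.0002, 0, 0.0021], [0, 0, 0]], [[0.0002, 0, 0.0021], [0, 0, 0]], [[-0.0, 0, 0.0021], [0, 0, 0]], [[-0.0001, 0, 0.0021], [0, 0, 0]]]
8 -0.336 [[[-0.0003, 0, 0.0021], [0, 0, 0]], [[-0.0003, 0, 0.0021], [0, 0, 0]], [[-0.0004, 0, 0.002], [0, 0, 0]], [[-0.0005, 0, 0.002], [0, 0, 0]], [[-0.0007, 0, 0.002], [0, 0, 0]]]
9 -0.598 [[[-0.0007, 0, 0.002], [0, 0, 0]], [[-0.0009, 0, 0.0019], [0, 0, 0]], [[-0.0009, 0, 0.0019], [0, 0, 0]], [[-0.001, 0, 0.0018], [0, 0, 0]], [[-0.0012, 0, 0.0018], [0, 0, 0]]]
10 -0.86 [[[-0.0012, 0, 0.0017], [0, 0, 0]], [[-0.0013, 0, 0.0016], [0, 0, 0]], [[-0.0014, 0, 0.0015], [0, 0, 0]], [[-0.0015, 0, 0.0015], [0, 0, 0]], [[-0.0015, 0, 0.0014], [0, 0, 0]]]
11 -1.122 [[[-0.0016, 0, 0.0014], [0, 0, 0]], [[-0.0017, 0, 0.0012], [0, 0, 0]], [[-0.0018, 0, 0.0012], [0, 0, 0]], [[-0.0018, 0, 0.001], [0, 0, 0]], [[-0.0019, 0, 0.001], [0, 0, 0]]]
12 -1.383 [
[... 1528 characters left out ...]
0, 0]], [[0.0003, 0, -0.0021], [0, 0, 0]], [[0.0004, 0, -0.002], [0, 0, 0]], [[0.0006, 0, -0.0021], [0, 0, 0]], [[0.0006, 0, -0.002], [0, 0, 0]]]
21 -3.74 [[[0.0008, 0, -0.0019], [0, 0, 0]], [[0.0008, 0, -0.0019], [0, 0, 0]], [[0.0009, 0, -0.0019], [0, 0, 0]], [[0.0011, 0, -0.0018], [0, 0, 0]], [[0.0011, 0, -0.0018], [0, 0, 0]]]
22 -4.001 [[[0.0012, 0, -0.0017], [0, 0, 0]], [[0.0013, 0, -0.0016], [0, 0, 0]], [[0.0014, 0, -0.0016], [0, 0, 0]], [[0.0015, 0, -0.0015], [0, 0, 0]], [[0.0016, 0, -0.0014], [0, 0, 0]]]
23 -4.263 [[[0.0016, 0, -0.0013], [0, 0, 0]], [[0.0017, 0, -0.0012], [0, 0, 0]], [[0.0017, 0, -0.0012], [0, 0, 0]], [[0.0018, 0, -0.001], [0, 0, 0]], [[0.0019, 0, -0.001], [0, 0, 0]]]
```

>>> play_rows(
  steps=[
    [[0.0009, 0, 0.0019], [0, 0, 0]],
    [[0.0007, 0, 0.0019], [0, 0, 0]],
    [[0.0007, 0, 0.002], [0, 0, 0]],
    [[0.0005, 0, 0.002], [0, 0, 0]],
    [[0.0005, 0, 0.0021], [0, 0, 0]],
  ],
)

```text
time_s: 12.8
eef_pos: [634.6, -48.3, 112.0]
ee_rot: [-0.0, 0.996, 0.09, -0.0]
force: [-2.9, 0.6, 5.4]
grip_width: 0.171
```

>>> play_rows(
  steps=[
    [[0.0003, 0, 0.002], [0, 0, 0]],
    [[0.0002, 0, 0.0021], [0, 0, 0]],
    [[0.0002, 0, 0.0021], [0, 0, 0]],
    [[0.0, 0, 0.0021], [0, 0, 0]],
    [[-0.0001, 0, 0.0021], [0, 0, 0]],
  ],
)

```text
time_s: 13.3
eef_pos: [635.0, -48.1, 104.3]
ee_rot: [-0.0, 0.996, 0.09, -0.0]
force: [-3.0, 1.3, 7.7]
grip_width: 0.169
```

>>> play_rows(
  steps=[
    [[-0.0003, 0, 0.0021], [0, 0, 0]],
    [[-0.0003, 0, 0.0021], [0, 0, 0]],
    [[-0.0004, 0, 0.002], [0, 0, 0]],
    [[-0.0005, 0, 0.002], [0, 0, 0]],
    [[-0.0007, 0, 0.002], [0, 0, 0]],
  ],
)

```text
time_s: 13.8
eef_pos: [633.5, -48.4, 97.0]
ee_rot: [-0.0, 0.996, 0.09, 0.0]
force: [-2.6, 1.8, 8.8]
grip_width: 0.173
```

>>> play_rows(
  steps=[
    [[-0.0007, 0, 0.002], [0, 0, 0]],
    [[-0.0009, 0, 0.0019], [0, 0, 0]],
    [[-0.0009, 0, 0.0019], [0, 0, 0]],
    [[-0.001, 0, 0.0018], [0, 0, 0]],
    [[-0.0012, 0, 0.0018], [0, 0, 0]],
  ],
)

```text
time_s: 14.3
eef_pos: [630.4, -49.0, 90.3]
ee_rot: [-0.0, 0.996, 0.09, 0.001]
force: [-2.5, 1.2, 9.6]
grip_width: 0.17
```

>>> play_rows(
  steps=[
    [[-0.0012, 0, 0.0017], [0, 0, 0]],
    [[-0.0013, 0, 0.0016], [0, 0, 0]],
    [[-0.0014, 0, 0.0015], [0, 0, 0]],
    [[-0.0015, 0, 0.0015], [0, 0, 0]],
    [[-0.0015, 0, 0.0014], [0, 0, 0]],
  ],
)

```text
time_s: 14.8
eef_pos: [625.8, -49.9, 84.8]
ee_rot: [0.0, 0.996, 0.09, 0.001]
force: [-0.6, 1.8, 10.1]
grip_width: 0.176
```

>>> play_rows(
  steps=[
    [[-0.0016, 0, 0.0014], [0, 0, 0]],
    [[-0.0017, 0, 0.0012], [0, 0, 0]],
    [[-0.0018, 0, 0.0012], [0, 0, 0]],
    [[-0.0018, 0, 0.001], [0, 0, 0]],
    [[-0.0019, 0, 0.001], [0, 0, 0]],
  ],
)

```text
time_s: 15.3
eef_pos: [619.8, -51.0, 80.5]
ee_rot: [0.0, 0.996, 0.09, 0.002]
force: [3.1, 2.6, 7.9]
grip_width: 0.175
```

>>> play_rows(
  steps=[
    [[-0.0019, 0, 0.0008], [0, 0, 0]],
    [[-0.0019, 0, 0.0008], [0, 0, 0]],
    [[-0.002, 0, 0.0006], [0, 0, 0]],
    [[-0.002, 0, 0.0006], [0, 0, 0]],
    [[-0.0021, 0, 0.0004], [0, 0, 0]],
  ],
)

```text
time_s: 15.8
eef_pos: [612.6, -52.3, 77.8]
ee_rot: [0.0, 0.996, 0.09, 0.002]
force: [4.8, 3.5, 4.5]
grip_width: 0.171
```

>>> play_rows(
  steps=[
    [[-0.002, 0, 0.0004], [0, 0, 0]],
    [[-0.0021, 0, 0.0002], [0, 0, 0]],
    [[-0.0021, 0, 0.0001], [0, 0, 0]],
    [[-0.0021, 0, 0.0], [0, 0, 0]],
    [[-0.0021, 0, -0.0001], [0, 0, 0]],
  ],
)

```text
time_s: 16.3
eef_pos: [604.9, -53.8, 77.0]
ee_rot: [0.0, 0.996, 0.09, 0.002]
force: [6.4, 2.8, 2.8]
grip_width: 0.171
```

>>> play_rows(
  steps=[
    [[-0.0021, 0, -0.0002], [0, 0, 0]],
    [[-0.0021, 0, -0.0003], [0, 0, 0]],
    [[-0.002, 0, -0.0004], [0, 0, 0]],
    [[-0.002, 0, -0.0006], [0, 0, 0]],
    [[-0.002, 0, -0.0006], [0, 0, 0]],
  ],
)

```text
time_s: 16.8
eef_pos: [597.1, -55.2, 78.2]
ee_rot: [0.0, 0.996, 0.09, 0.002]
force: [5.2, 1.8, -0.2]
grip_width: 0.172
```

>>> play_rows(
  steps=[
    [[-0.002, 0, -0.0007], [0, 0, 0]],
    [[-0.0019, 0, -0.0009], [0, 0, 0]],
    [[-0.0019, 0, -0.0009], [0, 0, 0]],
    [[-0.0018, 0, -0.0011], [0, 0, 0]],
    [[-0.0017, 0, -0.0011], [0, 0, 0]],
  ],
)

```text
time_s: 17.3
eef_pos: [589.9, -56.5, 81.4]
ee_rot: [0.0, 0.996, 0.09, 0.001]
force: [5.7, 1.6, -1.1]
grip_width: 0.169
```

>>> play_rows(
  steps=[
    [[-0.0017, 0, -0.0012], [0, 0, 0]],
    [[-0.0017, 0, -0.0013], [0, 0, 0]],
    [[-0.0015, 0, -0.0014], [0, 0, 0]],
    [[-0.0015, 0, -0.0015], [0, 0, 0]],
    [[-0.0014, 0, -0.0016], [0, 0, 0]],
  ],
)

```text
time_s: 17.8
eef_pos: [583.4, -57.7, 86.8]
ee_rot: [-0.0, 0.996, 0.09, 0.0]
force: [4.6, 0.5, -1.2]
grip_width: 0.174
```

>>> play_rows(
  steps=[
    [[-0.0014, 0, -0.0016], [0, 0, 0]],
    [[-0.0012, 0, -0.0017], [0, 0, 0]],
    [[-0.0011, 0, -0.0017], [0, 0, 0]],
    [[-0.0011, 0, -0.0018], [0, 0, 0]],
    [[-0.001, 0, -0.0019], [0, 0, 0]],
  ],
)

```text
time_s: 18.3
eef_pos: [578.9, -58.5, 93.6]
ee_rot: [0.0, 0.996, 0.09, -0.0]
force: [3.8, -1.1, -1.5]
grip_width: 0.169
```

>>> play_rows(
  steps=[
    [[-0.0008, 0, -0.0019], [0, 0, 0]],
    [[-0.0008, 0, -0.002], [0, 0, 0]],
    [[-0.0006, 0, -0.0019], [0, 0, 0]],
    [[-0.0006, 0, -0.0021], [0, 0, 0]],
    [[-0.0004, 0, -0.002], [0, 0, 0]],
  ],
)

```text
time_s: 18.8
eef_pos: [576.4, -59.0, 101.0]
ee_rot: [0.0, 0.996, 0.09, -0.0]
force: [1.4, -1.8, -2.8]
grip_width: 0.17
```

>>> play_rows(
  steps=[
    [[-0.0004, 0, -0.0021], [0, 0, 0]],
    [[-0.0002, 0, -0.0021], [0, 0, 0]],
    [[-0.0001, 0, -0.0021], [0, 0, 0]],
    [[0.0, 0, -0.002], [0, 0, 0]],
    [[0.0001, 0, -0.0021], [0, 0, 0]],
  ],
)

```text
time_s: 19.3
eef_pos: [576.0, -59.1, 108.8]
ee_rot: [0.0, 0.996, 0.09, -0.0]
force: [-1.6, -3.3, -2.6]
grip_width: 0.176
```

>>> play_rows(
  steps=[
    [[0.0002, 0, -0.0021], [0, 0, 0]],
    [[0.0003, 0, -0.0021], [0, 0, 0]],
    [[0.0004, 0, -0.002], [0, 0, 0]],
    [[0.0006, 0, -0.0021], [0, 0, 0]],
    [[0.0006, 0, -0.002], [0, 0, 0]],
  ],
)

```text
time_s: 19.8
eef_pos: [577.6, -58.8, 116.7]
ee_rot: [0.0, 0.996, 0.09, -0.0]
force: [-4.0, -3.5, -0.6]
grip_width: 0.174
```

>>> play_rows(
  steps=[
    [[0.0008, 0, -0.0019], [0, 0, 0]],
    [[0.0008, 0, -0.0019], [0, 0, 0]],
    [[0.0009, 0, -0.0019], [0, 0, 0]],
    [[0.0011, 0, -0.0018], [0, 0, 0]],
    [[0.0011, 0, -0.0018], [0, 0, 0]],
  ],
)

```text
time_s: 20.3
eef_pos: [581.2, -58.2, 123.9]
ee_rot: [0.0, 0.996, 0.09, -0.0]
force: [-4.3, -4.0, 1.6]
grip_width: 0.171
```

>>> play_rows(
  steps=[
    [[0.0012, 0, -0.0017], [0, 0, 0]],
    [[0.0013, 0, -0.0016], [0, 0, 0]],
    [[0.0014, 0, -0.0016], [0, 0, 0]],
    [[0.0015, 0, -0.0015], [0, 0, 0]],
    [[0.0016, 0, -0.0014], [0, 0, 0]],
  ],
)

```text
time_s: 20.8
eef_pos: [586.6, -57.2, 129.8]
ee_rot: [0.0, 0.996, 0.09, 0.0]
force: [-3.0, -4.1, 2.9]
grip_width: 0.17
```

>>> play_rows(
  steps=[
    [[0.0016, 0, -0.0013], [0, 0, 0]],
    [[0.0017, 0, -0.0012], [0, 0, 0]],
    [[0.0017, 0, -0.0012], [0, 0, 0]],
    [[0.0018, 0, -0.001], [0, 0, 0]],
    [[0.0019, 0, -0.001], [0, 0, 0]],
  ],
)

```text
time_s: 21.3
eef_pos: [593.1, -56.0, 134.0]
ee_rot: [0.0, 0.996, 0.09, 0.0]
force: [-4.2, -3.8, 4.9]
grip_width: 0.167
```

```bash
cat > fit.py <<'E'
import numpy as np
from scipy.optimize import least_squares
cw=np.array([[600.4,-54.7,136.3,-2.7,-1.2,5.3],[608.1,-53.2,136.6,-1.3,-.7,5.6],[615.7,-51.8,134.9,-1.4,-.5,5.5],[622.5,-50.6,131.3,-.6,-.8,4.9],[628.1,-49.5,126,-1.7,-.9,4.7],[632.2,-48.7,119.4,-2.1,.3,4.3],[634.6,-48.3,112,-2.9,.6,5.4],[635,-48.1,104.3,-3,1.3,7.7],[633.5,-48.4,97,-2.6,1.8,8.8],[630.4,-49,90.3,-2.5,1.2,9.6],[625.8,-49.9,84.8,-.6,1.8,10.1],[619.8,-51,80.5,3.1,2.6,7.9],[612.6,-52.3,77.8,4.8,3.5,4.5],[604.9,-53.8,77,6.4,2.8,2.8],[597.1,-55.2,78.2,5.2,1.8,-.2],[589.9,-56.5,81.4,5.7,1.6,-1.1],[583.4,-57.7,86.8,4.6,.5,-1.2],[578.9,-58.5,93.6,3.8,-1.1,-1.5],[576.4,-59,101,1.4,-1.8,-2.8],[576,-59.1,108.8,-1.6,-3.3,-2.6],[577.6,-58.8,116.7,-4,-3.5,-.6],[581.2,-58.2,123.9,-4.3,-4,1.6],[586.6,-57.2,129.8,-3,-4.1,2.9],[593.1,-56,134,-4.2,-3.8,4.9]])
W=.18; ex=np.array([np.cos(W),np.sin(W),0])
def ana(D,sgn,c=None):
    x=D[:,:3]@ex; z=D[:,2]
    if c is None:
        s=least_squares(lambda p:np.hypot(x-p[0],z-p[1])-p[2],[x.mean(),z.mean(),30]); print('circle',s.x.round(2),'res',np.abs(s.fun).max().round(2)); c=s.x
    ph=np.arctan2(z-c[1],x-c[0])
    t=sgn*np.c_[-np.sin(ph),np.cos(ph)]
    F=np.c_[D[:,3:]@ex,D[:,5]]
    res=-(F*t).sum(1); rad=(F*np.c_[np.cos(ph),np.sin(ph)]).sum(1)
    return ph,res,rad,c
def fit(ph,res,sgn=None):
    A=np.c_[np.ones_like(ph),np.cos(ph),np.sin(ph)]
    q,*_=np.linalg.lstsq(A,res,rcond=None); return q,res-A@q
if __name__=='__main__':
    ph,res,rad,c=ana(cw,-1)
    for a in zip(ph.round(2),res.round(1),rad.round(1)): print(*a)
    q,r=fit(ph,res); print(q,'amp',np.hypot(q[1],q[2]),'rms',r.std())
    # sgn -1: resistance = c - A cos(psi), psi=phi+delta (heavy angle from +x); 
    # A cos(psi) = -(q1 cos phi + q2 sin phi)
    pk=np.arctan2(-q[2],-q[1]); print('phi where heavy is at psi=0:',pk,' bottom at phi=',pk-np.pi/2)
E
python3 fit.py
```

```text
circle [586.12 106.78  30.02] res 0.22
1.75 1.9 5.7
1.48 1.9 5.5
1.22 3.3 4.7
0.96 3.4 3.6
0.7 4.8 1.6
0.44 4.7 -0.0
0.17 5.8 -1.8
-0.08 7.4 -3.3
-0.33 7.6 -5.0
-0.58 6.8 -7.1
-0.82 6.7 -7.5
-1.07 6.9 -5.2
-1.33 6.3 -3.1
-1.59 6.7 -2.9
-1.86 5.3 -1.4
-2.13 5.6 -2.2
-2.41 4.0 -2.7
-2.69 2.9 -2.5
-2.95 3.0 -0.5
3.07 2.7 2.0
2.81 2.1 4.1
2.54 1.5 5.0
2.27 1.0 4.6
2.01 2.3 6.5
[ 4.32324419  1.9742783  -2.02878213] amp 2.8308535338996186 rms 0.45967555802023824
phi where heavy is at psi=0: 2.3425797904346  bottom at phi= 0.7717834636397036
```

The clockwise turn fits well: drag 4.3 N and swing 2.83 N, both as expected, and the heavy side is down at phi ≈ 0.77. I'll go the other way round to the same place, which gives an independent check.

```bash
python3 circ.py 2.02 1 4 12 6
```

```text
0 2.439 [[[-0.0025, 0, 0.0013], [0, 0, 0]], [[-0.0023, 0, 0.0015], [0, 0, 0]], [[-0.0023, 0, 0.0016], [0, 0, 0]], [[-0.0022, 0, 0.0018], [0, 0, 0]], [[-0.002, 0, 0.0019], [0, 0, 0]], [[-0.0019, 0, 0.0021], [0, 0, 0]]]
1 2.858 [[[-0.0017, 0, 0.0022], [0, 0, 0]], [[-0.0016, 0, 0.0023], [0, 0, 0]], [[-0.0014, 0, 0.0024], [0, 0, 0]], [[-0.0012, 0, 0.0025], [0, 0, 0]], [[-0.0011, 0, 0.0026], [0, 0, 0]], [[-0.0008, 0, 0.0026], [0, 0, 0]]]
2 3.277 [[[-0.0007, 0, 0.0027], [0, 0, 0]], [[-0.0005, 0, 0.0028], [0, 0, 0]], [[-0.0003, 0, 0.0028], [0, 0, 0]], [[-0.0001, 0, 0.0027], [0, 0, 0]], [[0.0001, 0, 0.0028], [0, 0, 0]], [[0.0002, 0, 0.0028], [0, 0, 0]]]
3 3.696 [[[0.0005, 0, 0.0028], [0, 0, 0]], [[0.0007, 0, 0.0027], [0, 0, 0]], [[0.0008, 0, 0.0026], [0, 0, 0]], [[0.0011, 0, 0.0026], [0, 0, 0]], [[0.0012, 0, 0.0025], [0, 0, 0]], [[0.0014, 0, 0.0025], [0, 0, 0]]]
4 4.114 [[[0.0015, 0, 0.0023], [0, 0, 0]], [[0.0017, 0, 0.0022], [0, 0, 0]], [[0.0019, 0, 0.0021], [0, 0, 0]], [[0.002, 0, 0.0019], [0, 0, 0]], [[0.0021, 0, 0.0018], [0, 0, 0]], [[0.0023, 0, 0.0017], [0, 0, 0]]]
5 4.533 [[[0.0023, 0,
[... 807 characters left out ...]
.0014, 0, -0.0024], [0, 0, 0]]]
9 6.209 [[[0.0012, 0, -0.0025], [0, 0, 0]], [[0.0011, 0, -0.0026], [0, 0, 0]], [[0.0009, 0, -0.0027], [0, 0, 0]], [[0.0007, 0, -0.0027], [0, 0, 0]], [[0.0005, 0, -0.0027], [0, 0, 0]], [[0.0003, 0, -0.0028], [0, 0, 0]]]
10 6.628 [[[0.0001, 0, -0.0028], [0, 0, 0]], [[-0.0001, 0, -0.0028], [0, 0, 0]], [[-0.0003, 0, -0.0028], [0, 0, 0]], [[-0.0005, 0, -0.0027], [0, 0, 0]], [[-0.0006, 0, -0.0027], [0, 0, 0]], [[-0.0009, 0, -0.0027], [0, 0, 0]]]
11 7.047 [[[-0.001, 0, -0.0026], [0, 0, 0]], [[-0.0012, 0, -0.0025], [0, 0, 0]], [[-0.0014, 0, -0.0024], [0, 0, 0]], [[-0.0016, 0, -0.0023], [0, 0, 0]], [[-0.0017, 0, -0.0022], [0, 0, 0]], [[-0.0018, 0, -0.0021], [0, 0, 0]]]
```

>>> play_rows(
  steps=[
    [[-0.0025, 0, 0.0013], [0, 0, 0]],
    [[-0.0023, 0, 0.0015], [0, 0, 0]],
    [[-0.0023, 0, 0.0016], [0, 0, 0]],
    [[-0.0022, 0, 0.0018], [0, 0, 0]],
    [[-0.002, 0, 0.0019], [0, 0, 0]],
    [[-0.0019, 0, 0.0021], [0, 0, 0]],
  ],
)

```text
time_s: 21.9
eef_pos: [584.6, -57.6, 127.5]
ee_rot: [0.0, 0.996, 0.09, 0.002]
force: [-0.3, -2.4, 11.4]
grip_width: 0.172
```

>>> play_rows(
  steps=[
    [[-0.0017, 0, 0.0022], [0, 0, 0]],
    [[-0.0016, 0, 0.0023], [0, 0, 0]],
    [[-0.0014, 0, 0.0024], [0, 0, 0]],
    [[-0.0012, 0, 0.0025], [0, 0, 0]],
    [[-0.0011, 0, 0.0026], [0, 0, 0]],
    [[-0.0008, 0, 0.0026], [0, 0, 0]],
  ],
)

```text
time_s: 22.5
eef_pos: [577.8, -58.8, 115.8]
ee_rot: [0.0, 0.996, 0.09, 0.001]
force: [-3.8, -2.8, 8.8]
grip_width: 0.171
```

>>> play_rows(
  steps=[
    [[-0.0007, 0, 0.0027], [0, 0, 0]],
    [[-0.0005, 0, 0.0028], [0, 0, 0]],
    [[-0.0003, 0, 0.0028], [0, 0, 0]],
    [[-0.0001, 0, 0.0027], [0, 0, 0]],
    [[0.0001, 0, 0.0028], [0, 0, 0]],
    [[0.0002, 0, 0.0028], [0, 0, 0]],
  ],
)

```text
time_s: 23.1
eef_pos: [576.4, -59.0, 102.8]
ee_rot: [0.0, 0.996, 0.09, 0.0]
force: [-4.1, -3.4, 5.1]
grip_width: 0.17
```

>>> play_rows(
  steps=[
    [[0.0005, 0, 0.0028], [0, 0, 0]],
    [[0.0007, 0, 0.0027], [0, 0, 0]],
    [[0.0008, 0, 0.0026], [0, 0, 0]],
    [[0.0011, 0, 0.0026], [0, 0, 0]],
    [[0.0012, 0, 0.0025], [0, 0, 0]],
    [[0.0014, 0, 0.0025], [0, 0, 0]],
  ],
)

```text
time_s: 23.7
eef_pos: [580.7, -58.2, 90.7]
ee_rot: [0.0, 0.996, 0.09, 0.0]
force: [-2.8, -2.7, 3.5]
grip_width: 0.171
```

>>> play_rows(
  steps=[
    [[0.0015, 0, 0.0023], [0, 0, 0]],
    [[0.0017, 0, 0.0022], [0, 0, 0]],
    [[0.0019, 0, 0.0021], [0, 0, 0]],
    [[0.002, 0, 0.0019], [0, 0, 0]],
    [[0.0021, 0, 0.0018], [0, 0, 0]],
    [[0.0023, 0, 0.0017], [0, 0, 0]],
  ],
)

```text
time_s: 24.3
eef_pos: [589.3, -56.6, 81.7]
ee_rot: [-0.0, 0.996, 0.09, 0.0]
force: [-1.5, -3.2, 4.1]
grip_width: 0.167
```

>>> play_rows(
  steps=[
    [[0.0023, 0, 0.0015], [0, 0, 0]],
    [[0.0025, 0, 0.0013], [0, 0, 0]],
    [[0.0025, 0, 0.0012], [0, 0, 0]],
    [[0.0026, 0, 0.0009], [0, 0, 0]],
    [[0.0027, 0, 0.0008], [0, 0, 0]],
    [[0.0027, 0, 0.0006], [0, 0, 0]],
  ],
)

```text
time_s: 24.9
eef_pos: [600.6, -54.4, 77.1]
ee_rot: [-0.0, 0.996, 0.09, 0.0]
force: [-0.8, -1.2, 6.7]
grip_width: 0.169
```

>>> play_rows(
  steps=[
    [[0.0028, 0, 0.0004], [0, 0, 0]],
    [[0.0028, 0, 0.0002], [0, 0, 0]],
    [[0.0028, 0, 0.0], [0, 0, 0]],
    [[0.0028, 0, -0.0002], [0, 0, 0]],
    [[0.0027, 0, -0.0003], [0, 0, 0]],
    [[0.0028, 0, -0.0006], [0, 0, 0]],
  ],
)

```text
time_s: 25.5
eef_pos: [612.7, -52.2, 77.5]
ee_rot: [-0.0, 0.996, 0.09, -0.0]
force: [-3.4, -1.6, 5.8]
grip_width: 0.172
```

>>> play_rows(
  steps=[
    [[0.0027, 0, -0.0008], [0, 0, 0]],
    [[0.0026, 0, -0.0009], [0, 0, 0]],
    [[0.0025, 0, -0.0011], [0, 0, 0]],
    [[0.0025, 0, -0.0013], [0, 0, 0]],
    [[0.0024, 0, -0.0015], [0, 0, 0]],
    [[0.0023, 0, -0.0016], [0, 0, 0]],
  ],
)

```text
time_s: 26.1
eef_pos: [623.2, -50.2, 82.6]
ee_rot: [-0.0, 0.996, 0.09, -0.001]
force: [-4.1, -2.1, 5.6]
grip_width: 0.17
```

>>> play_rows(
  steps=[
    [[0.0021, 0, -0.0018], [0, 0, 0]],
    [[0.002, 0, -0.002], [0, 0, 0]],
    [[0.0019, 0, -0.002], [0, 0, 0]],
    [[0.0017, 0, -0.0022], [0, 0, 0]],
    [[0.0016, 0, -0.0023], [0, 0, 0]],
    [[0.0014, 0, -0.0024], [0, 0, 0]],
  ],
)

```text
time_s: 26.7
eef_pos: [631.0, -48.8, 91.6]
ee_rot: [-0.0, 0.996, 0.09, -0.001]
force: [-4.0, -1.2, 0.4]
grip_width: 0.167
```

>>> play_rows(
  steps=[
    [[0.0012, 0, -0.0025], [0, 0, 0]],
    [[0.0011, 0, -0.0026], [0, 0, 0]],
    [[0.0009, 0, -0.0027], [0, 0, 0]],
    [[0.0007, 0, -0.0027], [0, 0, 0]],
    [[0.0005, 0, -0.0027], [0, 0, 0]],
    [[0.0003, 0, -0.0028], [0, 0, 0]],
  ],
)

```text
time_s: 27.3
eef_pos: [635.0, -48.1, 104.2]
ee_rot: [-0.0, 0.996, 0.09, -0.0]
force: [-4.5, -1.0, -0.7]
grip_width: 0.167
```

>>> play_rows(
  steps=[
    [[0.0001, 0, -0.0028], [0, 0, 0]],
    [[-0.0001, 0, -0.0028], [0, 0, 0]],
    [[-0.0003, 0, -0.0028], [0, 0, 0]],
    [[-0.0005, 0, -0.0027], [0, 0, 0]],
    [[-0.0006, 0, -0.0027], [0, 0, 0]],
    [[-0.0009, 0, -0.0027], [0, 0, 0]],
  ],
)

```text
time_s: 27.9
eef_pos: [633.5, -48.4, 116.8]
ee_rot: [-0.0, 0.996, 0.09, 0.0]
force: [-2.2, -0.2, -4.5]
grip_width: 0.172
```

>>> play_rows(
  steps=[
    [[-0.001, 0, -0.0026], [0, 0, 0]],
    [[-0.0012, 0, -0.0025], [0, 0, 0]],
    [[-0.0014, 0, -0.0024], [0, 0, 0]],
    [[-0.0016, 0, -0.0023], [0, 0, 0]],
    [[-0.0017, 0, -0.0022], [0, 0, 0]],
    [[-0.0018, 0, -0.0021], [0, 0, 0]],
  ],
)

```text
time_s: 28.5
eef_pos: [627.2, -49.7, 127.5]
ee_rot: [-0.0, 0.996, 0.09, 0.0]
force: [0.8, 1.6, -4.4]
grip_width: 0.172
```

```bash
cat > fit2.py <<'E'
from fit import *
D=np.array([[584.6,-57.6,127.5,-.3,-2.4,11.4],[577.8,-58.8,115.8,-3.8,-2.8,8.8],[576.4,-59,102.8,-4.1,-3.4,5.1],[580.7,-58.2,90.7,-2.8,-2.7,3.5],[589.3,-56.6,81.7,-1.5,-3.2,4.1],[600.6,-54.4,77.1,-.8,-1.2,6.7],[612.7,-52.2,77.5,-3.4,-1.6,5.8],[623.2,-50.2,82.6,-4.1,-2.1,5.6],[631,-48.8,91.6,-4,-1.2,.4],[635,-48.1,104.2,-4.5,-1,-.7],[633.5,-48.4,116.8,-2.2,-.2,-4.5],[627.2,-49.7,127.5,.8,1.6,-4.4]])
p1,r1,_,c=ana(cw,-1); p2,r2,rad,_=ana(D,1,c)
for a in zip(p2.round(2),r2.round(1),rad.round(1)): print(*a)
q,r=fit(p2,r2); print(q,np.hypot(q[1],q[2]),r.std(),'bottom',np.arctan2(q[2],q[1])-np.pi/2)
# joint: resistance = c + sgn*(a cos+b sin) + sensor bias (bx,bz)
s=np.r_[-np.ones(len(p1)),np.ones(len(p2))]; p=np.r_[p1,p2]; y=np.r_[r1,r2]
A=np.c_[np.ones_like(p),s*np.cos(p),s*np.sin(p)]
q,*_=np.linalg.lstsq(A,y,rcond=None); print(q,np.hypot(q[1],q[2]),'bottom',np.arctan2(q[2],q[1])-np.pi/2,(y-A@q).std())
import h
st,P,_=h.cur(); print('now',P,np.arctan2(P[2]-c[1],P@ex-c[0]),st['force'],st['time_s'])
h.snap('wrist','w6.png'); t=h.snap('top','t6.png')[120:240,240:400]; b=h.snap('scene','s6.png')[130:255,250:410]
h.cv2.imwrite('pics/m6.png',np.hstack([h.cv2.resize(x,(400,300))[:,:,::-1] for x in(b,t)]))
E
python3 fit2.py
```

```text
circle [586.12 106.78  30.02] res 0.22
2.37 7.7 8.5
2.83 7.1 6.7
-3.01 5.7 3.9
-2.57 4.7 0.8
-2.15 4.0 -2.3
-1.74 2.1 -6.4
-1.33 2.1 -6.5
-0.93 0.2 -7.1
-0.53 1.8 -3.8
-0.09 1.1 -4.5
0.34 3.5 -3.6
0.75 3.9 -2.2
[ 4.22224876 -2.21829914  2.30726943] 3.200678566336244 0.5039547127330719 bottom 0.7657412242325665
[ 4.27303089 -2.06485395  2.11866206] 2.9584372205771907 bottom 0.7725369383563692 0.4945265005611593
now [627.16612747 -49.66052952 127.52955901] 0.7555534455415469 [ 0.77328096  1.61415192 -4.41690774] 28.5
```

View pics/m6.png

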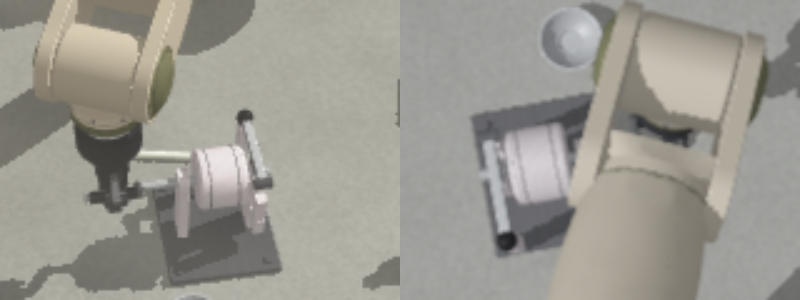

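View pics/w6.png

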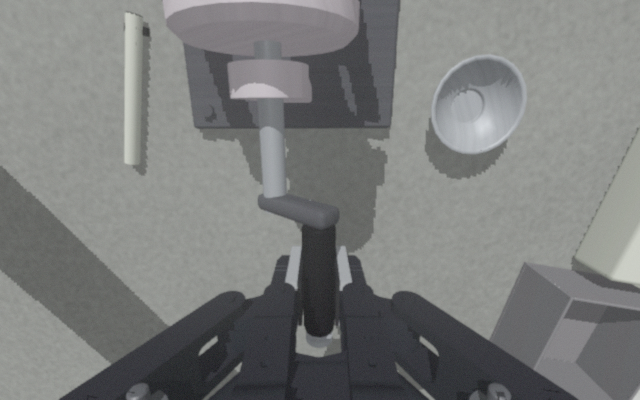

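Both directions agree: bottom is at 0.772 and 0.766 rad, and the handle is now at 0.756. The wrist view shows the handle between the pads at about (318,280), and the keeper bar lies flat in both other views. I'll settle, then check the keeper angle numerically.

>>> play_rows(
  steps=[
    [[0, 0, 0], [0, 0, 0]],
    [[0, 0, 0], [0, 0, 0]],
    [[0, 0, 0], [0, 0, 0]],
    [[0, 0, 0], [0, 0, 0]],
    [[0, 0, 0], [0, 0, 0]],
  ],
)

```text
time_s: 29.15
eef_pos: [627.0, -49.7, 127.4]
ee_rot: [-0.0, 0.996, 0.09, 0.0]
force: [-1.6, 2.4, 1.1]
grip_width: 0.173
```

```bash
python3 - <<'E'
from h import *
s,p,r=cur(); print(s['time_s'],p,s['force'],s['grip_width'],np.abs(s['dq']).max())
def ball(im,guess):
    g=cv2.cvtColor(im,cv2.COLOR_RGB2GRAY); u,v=map(int,np.round(guess)); w=9
    m=(g[v-w:v+w+1,u-w:u+w+1]<50); ys,xs=np.nonzero(m); return np.array([xs.mean()+u-w,ys.mean()+v-w]),m.sum()
o={}
for n in ['scene','top']:
    im=cams.capture(n)
    for k in [0,.06,.15]:
        q=P0.copy();q[6]=k; g=proj(n,S2W(q,[pts(q)['keeper_ball']]))[0]; print(n,k,g.round(1))
        if k==0:o[n]=ball(im,g); print('seen',o[n])
def f(v): # free ball position
    return np.concatenate([proj(n,[v])[0]-o[n][0] for n in o])
z=least_squares(f,[500,115,150]); print(z.x,z.fun)
E
```

```text
29.15 [627.043931   -49.72794236 127.42130637] [-1.61956451  2.38666465  1.08677338] 0.1727636791932904 0.0023367957929453192
scene 0 [347.2 177.8]
seen (array([nan, nan]), np.int64(0))
scene 0.06 [347.4 176.5]
scene 0.15 [347.7 174.8]
top 0 [282.5 216.7]
seen (array([282.6       , 215.93333333]), np.int64(30))
top 0.06 [282.2 216.6]
top 0.15 [281.8 216. ]<stdin>:5: RuntimeWarning: Mean of empty slice.
  ret = ret.dtype.type(ret / rcount)
Traceback (most recent call last):
ValueError: Residuals are not finite in the initial point.
```

```bash
python3 - <<'E'
from h import *
im=cv2.imread('pics/s6.png',0); b=im[168:190,338:358].astype(int); ys,xs=np.nonzero(b<70); print(b.min(),xs.mean()+338,ys.mean()+168,len(xs))
print(ctrl.finish_job())
E
```

```text
59 347.0625 177.9375 16
the job is handed in; nothing more can be done
None
```

I shut the keeper, turned the rotor one full turn plus most of a turn back, and handed the job in at about 29 s. The gripper is holding the handle with the heavy side down. The hand-in gave no verdict.

- **Keeper:** I pushed the ball down until it met the stop, with the fingertip at 160 mm and about 22 N. The ball later showed at (347.1, 177.9) in the scene view; the shut position predicts (347.2, 177.8). The top view was within 1 px. My first automatic scene check on the ball failed on a darkness threshold, so I repeated it on the picture saved just before, after the rotor had stopped turning.
- **Rotor:** I turned it one full turn one way, then 288° back the other way. The two fits put the heavy side at the bottom with the handle at 0.772 rad and 0.766 rad. The drag and weight they gave match the task's figures. The heavy side passed over the top on both turns, with the keeper shut.
- **Final hold:** The handle was at about 0.756 rad just before the final settling, and the hand moved only about 0.1 mm after that. That is within about 0.02 rad (1°) of the fitted bottom. It is gripped at 40 N and was still at the last reading.
- **Bystanders:** I touched none of them, and none looked moved in the pictures I viewed; I did not measure them.

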